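Clear the worn brake pads into the sprung-lid return case

TASK

Press the thumb button to pop open the return case, tip the worn brake pads from the tote tray into the open case by tilting the tray over it, and also put in any brake pads lying loose on the bench. Set the tray down level on the rubber mat, snap the case's lid fully shut with every brake pad inside, and leave the bottle, the brake disc and the spanner alone.

Things in the scene. Friction and masses are not known exactly. Their poses are not given: they have to be found in the camera images.
- case: open-topped fixed dark steel case, 150 (x) x 250 (y) x 90 mm high, walls and floor 5 mm; origin at the centre of its underside, z up; its front (with the thumb button) faces its own -x, the lid is hinged along its +x rim
- lid (a joint): angle of the case's aluminium lid, rad: 0 shut, 1.5 fully open (stop). Once the latch lets go a spring lifts it open and keeps it there (0.13 to 0.36 N m); only the latch holds it shut. Swinging it down takes some 2 N at the front edge, the last 15 mm 5 to 10 N, then the latch snaps by itself. Latched, it reads under 0.01
- lid_hinge (a point): point on the lid's hinge line, middle of the case's width, 90 mm above the bench (75 mm to +x of the case's centre); the lid turns about the y axis of the case, and the point's frame turns with the lid (equal to the case's at 0)
- lid_front (a point): point on the lid's outer (top) face at mid-width, 150 mm from the hinge line, 8 mm from the front edge and 6 mm above the lid's underside; the lid is a 161 x 252 x 6 mm plate and can be pushed anywhere on its outer face
- latch (a joint): angle of the thumb latch, rad: 0 at rest, 0.3 fully pressed; the lid is let go at about 0.15 to 0.2 rad. Springs back when released
- button_top (a point): centre of the thumb button: black rubber pad 38 mm across on a steel paddle 44 mm wide in front of the case, 66 mm above the bench, 70 mm from the front wall; press straight down 9 to 15 mm, 4 to 7 N. The latch hook stands 38 mm nearer the case, to 112 mm above the bench; the lid's front edge swings up and back as it pops
- tray: loose steel tote tray, 96 (x) x 170 (y) mm, floor 4 mm, walls to 28 mm high on three sides, open at its -y end (spout); 0.3 kg; origin at the centre of its underside, z up. Arch handle at mid-length: side posts and a black bar along x, 104 mm long, its web 14 mm thick (y), 83 to 105 mm up, a flange 28 mm wide above it to 111 mm. Brake pads slide on it beyond 14 to 20 degrees of tilt
- tray_grip (a point): where to grip the tray: centre of the web of its handle bar, 93 mm above its underside; close the fingers along the tray's y axis; axes as the tray's
- tray_spout (a point): middle of the tray's open end, on its floor, 85 mm to -y of its origin; axes as the tray's
- mat: fixed black rubber mat, 150 (x) x 200 (y) x 4 mm, where the tray belongs; origin at the centre of its underside
- pad1: worn brake pad, all pads alike: 70 x 36 x 15 mm block (x, y, z), 0.1 kg: steel backing plate 70 x 36 x 5 mm with a grey friction block 54 x 34 x 10 mm on it; origin at the centre of the underside of the plate, x along its length, z towards the friction block (up as it lies at the start); starts on the tray (two to four of pad1 to pad4 are there)
- pad2: worn brake pad, all pads alike: 70 x 36 x 15 mm block (x, y, z), 0.1 kg: steel backing plate 70 x 36 x 5 mm with a grey friction block 54 x 34 x 10 mm on it; origin at the centre of the underside of the plate, x along its length, z towards the friction block (up as it lies at the start); starts on the tray (two to four of pad1 to pad4 are there)
- pad3: worn brake pad, all pads alike: 70 x 36 x 15 mm block (x, y, z), 0.1 kg: steel backing plate 70 x 36 x 5 mm with a grey friction block 54 x 34 x 10 mm on it; origin at the centre of the underside of the plate, x along its length, z towards the friction block (up as it lies at the start); starts on the tray (two to four of pad1 to pad4 are there)
- pad4: worn brake pad, all pads alike: 70 x 36 x 15 mm block (x, y, z), 0.1 kg: steel backing plate 70 x 36 x 5 mm with a grey friction block 54 x 34 x 10 mm on it; origin at the centre of the underside of the plate, x along its length, z towards the friction block (up as it lies at the start); starts on the tray (two to four of pad1 to pad4 are there)
- pad5: worn brake pad, all pads alike: 70 x 36 x 15 mm block (x, y, z), 0.1 kg: steel backing plate 70 x 36 x 5 mm with a grey friction block 54 x 34 x 10 mm on it; origin at the centre of the underside of the plate, x along its length, z towards the friction block (up as it lies at the start); starts loose on the bench (two to four of pad5 to pad8 are there)
- pad6: worn brake pad, all pads alike: 70 x 36 x 15 mm block (x, y, z), 0.1 kg: steel backing plate 70 x 36 x 5 mm with a grey friction block 54 x 34 x 10 mm on it; origin at the centre of the underside of the plate, x along its length, z towards the friction block (up as it lies at the start); starts loose on the bench (two to four of pad5 to pad8 are there)
- pad7: worn brake pad, all pads alike: 70 x 36 x 15 mm block (x, y, z), 0.1 kg: steel backing plate 70 x 36 x 5 mm with a grey friction block 54 x 34 x 10 mm on it; origin at the centre of the underside of the plate, x along its length, z towards the friction block (up as it lies at the start); starts loose on the bench (two to four of pad5 to pad8 are there)
- pad8: worn brake pad, all pads alike: 70 x 36 x 15 mm block (x, y, z), 0.1 kg: steel backing plate 70 x 36 x 5 mm with a grey friction block 54 x 34 x 10 mm on it; origin at the centre of the underside of the plate, x along its length, z towards the friction block (up as it lies at the start); starts loose on the bench (two to four of pad5 to pad8 are there)
- oil_bottle: bystander: white plastic bottle 70 mm across, 160 mm high; origin at the centre of its underside
- brake_disc: bystander: steel brake disc lying flat, 160 mm across, 30 mm high; origin at the centre of its underside
- spanner: bystander: steel spanner 200 mm long lying on the bench; origin near its middle

How it is judged:
By the outcome, as a careful person would: the job done as asked, in the order asked, and still so for the second after the job is handed in, with the robot touching nothing.
Of pad1, pad2, pad3, pad4 only 2 to 4 are there at a start; the rules pass over those that are not, and their reading is None.
Of pad5, pad6, pad7, pad8 only 2 to 4 are there at a start; the rules pass over those that are not, and their reading is None.
At some moment in a run one of pad5, pad6, pad7 may be knocked a few centimetres aside while the robot is not near it.
Once in a run the grip may slacken for a moment while it holds something.
It also fails if it takes over 210 s, if anything falls off the work surface, if the arm or the gripper's body presses on something with over 40 N, if the wrist force passes 120 N, or if a joint passes its speed limit or range.

ROBOT

A 6-joint arm with a two-finger parallel gripper is mounted at the origin on the work surface. World frame = base frame: x ahead of the robot, y to its left, z up, the work surface at z = 0. Lengths are in m, angles in rad, forces in N, time in s.
With the tool pointing down it reaches from about 0.3 to 0.825 m from the base axis. Payload 5.4 kg.
Tool frame: the origin (TCP) lies between the finger pads; the fingertips stand 17 mm ahead of it and the grasp point (between the pads) lies 2 mm behind it; z points along the fingers, y is the line along which they close (so a half turn about z gives the same grasp; the last joint's range is limited). The gripper opens to 92 mm and grips with 3 to 60 N. Pads are 20 mm wide; open, the fingers measure 128 mm over their backs; the gripper's body (75 mm by 189 mm) begins 69 mm behind the grasp point.
Start: joints at [-1.445, 0.158, 1.597, -0, 1.386, -0.21], TCP at [0.189, -0.543, 0.232] pointing down, gripper open.
Joint ranges: [-2.91, 2.91], [-0.94, 2.29], [0.18, 2.7], [-1.29, 4.43], [0.17, 2.64], [-3, 3]. Speed limits (rad/s): [2.57, 2.57, 3.14, 3.14, 3.14, 3.14].

INTERFACE

Orientations are given as a rotation vector (axis times angle).
In Python, from rig import arm gives the robot as it stands.
- The arm moves only by the tool move_arm, never from a script. Its argument "commands" is a list of rows, each a list of 2 entries, a list of its own where there are three numbers: the shift along the tool's x, y, z in mm, then the turn, a rotation vector about the tool's x, y, z in units of 6 degrees (1.0 is 6 degrees). A call has 1 to 12 rows; each row shifts and turns the commanded pose from where the row before left it, along the tool's axes as they then stand; what a row does not reach is not made up. A row lasts 1/8 s, in which the tool goes at most 62.5 mm and 10.7 degrees, less where a joint would pass 70% of its speed; a pose out of reach is approached as far as the arm can. A call with a gripper value outside its range is refused whole. "gripper" is the gripper's target within -1 to 1 (shut at 1, half-way at 0, fully open at -1), set as the call begins (left out, the last holds). The fingers move at their own pace and stop on an object; "squeeze" is the grip in N (left out, the last holds). Time passes only in rows, so rows that do not move let the fingers close. It gives the time, the measured TCP pose, the force, the opening and the grip force at its end, in the units of the state.
- arm.sense(): the state, without advancing time (a new reading comes with each control period).
- arm.grab_frame(name): name is "scene" or "top"; returns a dict with "img" (420x560x3 uint8, red, green, blue), "range_z" (420x560 float32, m along the optical axis (not along the pixel's ray), 0 where there is no reading), "vfov" (degrees; the focal length in pixels is half the picture's height over the tangent of half this angle, whatever the lens; pixels are square), "cx", "cy" (the principal point, pixels), "T" (4x4, takes a point from camera to world coordinates). Camera axes: x right, y down, z forward; pixel columns grow to the right and rows downward; lengths in m; the calibration is good to about 2 mm. A picture is of the moment at which its call begins.
- arm.sign_off(): hands the job in; it is judged then, once.
The state is a dict: "time": time; "joint_pos": joint angles; "qd": joint speeds; "effort": joint torques, N m; "ee_pos": TCP position; "eef_rot": TCP orientation; "force": force on the tool from outside, world axes, zero at the start; "torque": the same for the moment, N m; "finger_gap": opening from 0.0 (shut) to 1.0 (fully open); "grasp_force": force on a finger pad.
Only numpy, scipy, OpenCV 4.12 (cv2) and the standard library are available. Lean on these libraries where they do the work, as an engineer would, in place of code of your own. Each camera call takes 0.05 s, during which the arm holds its last target. There are 200 camera calls.

## Working session

There is one attempt and no reset: what is moved stays moved. The work goes in short steps, Python scripts to look and compute and a tool call to move; the robot and the scene stay as the last step left them, time stands still between calls to the robot, and variables do not carry over. Pictures are saved under pics/ and viewed, at most 14 in all, crops included, and the job is handed in when it is done.

Besides the shell and the picture viewer there is one more tool, called by a JSON object that holds its "name" and its "arguments", one argument or row to a line. move_arm: Moves the arm, as the interface text tells. Its arguments: {"type":"object","properties":{"commands":{"type":"array"},"gripper":{"type":"number"},"squeeze":{"type":"number"}},"required":["commands"]}

```bash
mkdir -p pics; ls; python3 - <<'E'
from rig import arm
import cv2,numpy as np
s=arm.sense();print(s['time'],s['ee_pos'],s['eef_rot'],s['finger_gap'])
for n in('scene','top'):
    f=arm.grab_frame(n);cv2.imwrite(f'pics/{n}0.png',f['img'][:,:,::-1]);print(n,f['vfov'],f['cx'],f['cy'],f['T'].round(3).tolist());np.savez(f'{n}0.npz',**f)
E
```

```text
pics
0.0 [ 0.18936576 -0.54229943  0.23064569] [-3.09562610e+00 -5.24625894e-01 -9.08166313e-05] 1.004997491907041
scene 50.84239629807789 272.95874781439346 210.69928808132036 [[-0.513, 0.636, -0.576, 1.249], [0.858, 0.387, -0.337, 0.46], [0.008, -0.667, -0.745, 1.036], [0.0, 0.0, 0.0, 1.0]]
top 51.595572277821205 278.09266819888796 204.73887739590916 [[0.015, -0.992, 0.129, 0.375], [-1.0, -0.017, -0.015, 0.026], [0.017, -0.129, -0.992, 1.124], [0.0, 0.0, 0.0, 1.0]]
```

View pics/scene0.png

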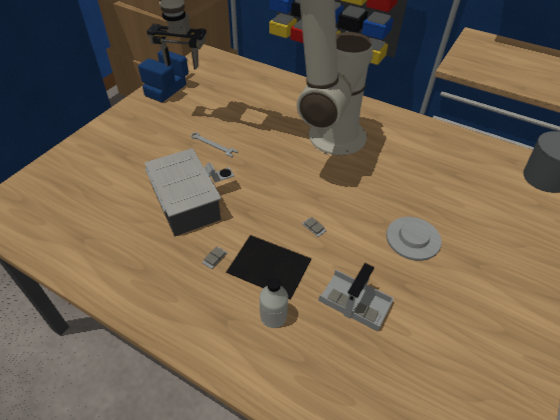

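View pics/top0.png

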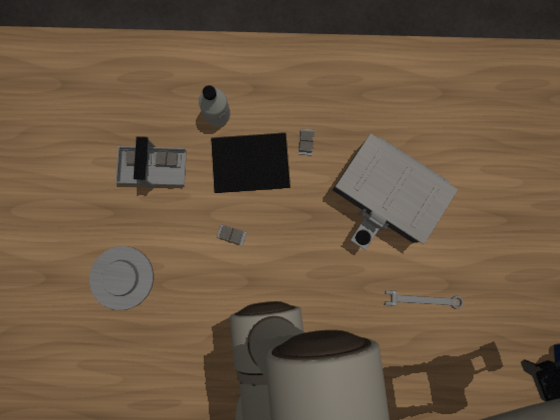

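The scene view shows the case at (185,190), button at (226,174), tray at (356,298) with its handle, mat at (268,265), and loose pads at (315,227) and (213,257). The top view shows the button at (363,238), tray at (152,165), loose pads at (306,142) and (232,235), and the mat at (250,163).

```bash
cat > h.py <<'E'
import numpy as np,cv2
def rc(f):return 210/np.tan(np.radians(float(f['vfov']))/2)
def cloud(f):
    v,u=np.mgrid[0:420,0:560];z=f['range_z'];F=rc(f)
    P=np.stack([(u-f['cx'])/F*z,(v-f['cy'])/F*z,z],-1)
    W=P@f['T'][:3,:3].T+f['T'][:3,3];W[z==0]=np.nan;return W
def ray(f,u,v,h):
    F=rc(f);d=f['T'][:3,:3]@np.array([(u-f['cx'])/F,(v-f['cy'])/F,1]);o=f['T'][:3,3]
    return o+d*(h-o[2])/d[2]
def blobs(W,lo,hi,amin=30,roi=None):
    m=((W[...,2]>lo)&(W[...,2]<hi)).astype(np.uint8)
    if roi is not None: m&=(W[...,0]>roi[0])&(W[...,0]<roi[1])&(W[...,1]>roi[2])&(W[...,1]<roi[3])
    n,l,s,c=cv2.connectedComponentsWithStats(m.astype(np.uint8))
    for i in range(1,n):
        if s[i,4]<amin:continue
        p=W[l==i];r=cv2.minAreaRect((p[:,:2]*1000).astype(np.float32))
        a=r[2] if r[1][0]>=r[1][1] else r[2]+90
        print('px',c[i].round(),'n',s[i,4],'ctr',np.round(r[0],1),'size',np.round(sorted(r[1]),1),'long-axis deg',round(a,1),'z',np.round(np.nanpercentile(p[:,2],[5,50,95])*1000,1))
E
python3 - <<'E'
from h import *
for n in('top','scene'):
    f=np.load(n+'0.npz');W=cloud(f);print(n)
    for lo,hi in((.007,.3),(.085,.1),(.1,.125),(.058,.075)):print(lo,hi);blobs(W,lo,hi,40,(.2,.95,-.6,.75))
f=np.load('top0.npz')
print('floor z',np.nanmedian(cloud(f)[60:120,20:100,2]))
# mat
m=(f['img'].max(2)<40).astype(np.uint8);m[:100]=0;m[260:]=0
n,l,s,c=cv2.connectedComponentsWithStats(m)
W=cloud(f)
for i in range(1,n):
    if s[i,4]>80:
        p=W[l==i];print('dark',c[i].round(),s[i,4],cv2.minAreaRect((p[:,:2]*1000).astype(np.float32)),np.nanmedian(p[:,2]))
E
```

```text
top
0.007 0.3
px [214. 105.] n 951 ctr [758.3 173.3] size [61.9 69.5] long-axis deg 109.2 z [ 24.3 106.4 159.3]
px [307. 141.] n 264 ctr [691.1 -63.7] size [33.9 54. ] long-axis deg 176.5 z [ 9.8 13.3 17. ]
px [394. 192.] n 8005 ctr [ 523.5 -255.1] size [251.5 252.4] long-axis deg 57.2 z [59.4 94.3 98.2]
px [141. 161.] n 1218 ctr [615.3 339.8] size [104.8 170.4] long-axis deg 89.7 z [  8.5  29.2 111.6]
px [167. 159.] n 328 ctr [634.8 300.3] size [35.3 68.8] long-axis deg 88.9 z [ 7.9 16.8 20.2]
px [231. 234.] n 284 ctr [443.  129.1] size [34.  57.3] long-axis deg 73.1 z [ 9.8 13.  16.3]
px [121. 277.] n 2997 ctr [329.  401.2] size [156.8 157.3] long-axis deg 90.9 z [ 7.8 11.5 29.8]
px [265. 302.] n 40 ctr [297.7  34.4] size [ 1.  58.9] long-axis deg 97.0 z [275.  288.1 297.2]
0.085 0.1
px [216. 110.] n 91 ctr [747.2 168. ] size [35.3 68.3] long-axis deg 114.7 z [86.1 95.1 99.5]
px [397. 187.] n 6947 ctr [ 554.7 -275.3] size [177.2 252.4] long-axis deg 57.2 z [91.4 94.6 97.9]
0.1 0.125
px [213. 103.] n 360 ctr [759.5 174.6] size [58.8 66.3] long-axis deg 109.2 z [101.  110.7 123.2]
px
[... 2044 characters left out ...]
[250. 163.] 4087 ((632.5033569335938, 85.64788818359375), (147.84033203125, 196.44058227539062), 5.4501447677612305) 0.002306709852600286
dark [140. 158.] 505 ((609.2335815429688, 340.7411193847656), (89.06031799316406, 68.05099487304688), 33.24638748168945) 0.10919594968780233
dark [351. 200.] 157 ((530.4005126953125, -177.7978515625), (113.14915466308594, 8.70901870727539), 55.994625091552734) 0.028761604355383663
dark [401. 233.] 129 ((452.409912109375, -302.24951171875), (89.82682037353516, 4.036796569824219), 58.621849060058594) 0.029298420052733976
dark [363. 237.] 162 ((436.5370788574219, -197.77366638183594), (32.52490234375, 33.6165885925293), 42.173404693603516) 0.06421750140289229
```

```bash
cat >> h.py <<'E'
from scipy.spatial.transform import Rotation as R
def go(x,y,z,ydir,tilt=0,turn_first=False):
    """shift(mm, current tool axes) and turn (6deg units) to a pose; tool y along ydir (deg); tilt deg about tool x"""
    from rig import arm
    s=arm.sense();C=R.from_rotvec(s['eef_rot'])
    a=np.radians(ydir);yv=np.array([np.cos(a),np.sin(a),0]);zv=np.array([0,0,-1.]);xv=np.cross(yv,zv)
    T=R.from_matrix(np.c_[xv,yv,zv])*R.from_euler('x',tilt,degrees=True)
    d=(np.array([x,y,z])-s['ee_pos'])*1000
    print('t',round(s['time'],2),'pos',s['ee_pos'].round(4),'force',np.round(s['force'],1),'gap',round(s['finger_gap'],3),'gf',np.round(s['grasp_force'],1))
    print('shift cur axes',C.inv().apply(d).round(1),'| shift in target axes',T.inv().apply(d).round(1),'| turn',(np.degrees((C.inv()*T).as_rotvec())/6).round(2))
# measured (mm): case centre, case yaw -32.8deg
CC=np.array([.5584,-.2763]);CX=np.array([.8406,-.5417]);CY=np.array([.5417,.8406])
def case(x,y):return CC+x/1000*CX+y/1000*CY
E
python3 - <<'E'
from h import *
p=case(-149,0);print(p);go(*p,.12,57.2)
f=np.load('top0.npz');c=f['img'][120:200,95:205,::-1];c=cv2.resize(c,None,fx=6,fy=6,interpolation=cv2.INTER_CUBIC)
cv2.imwrite('pics/tray0.png',cv2.convertScaleAbs(c,alpha=1.6))
E
```

```text
[ 0.4331506 -0.1955867]
t 0.1 pos [ 0.1894 -0.5424  0.2307] force [0.2 0.1 0.1] gap 1.002 gf 0.0
shift cur axes [ 344.4 -246.9  111.2] | shift in target axes [-17.1 423.5 110.7] | turn [-0.000e+00 -2.000e-02 -2.133e+01]
```

View pics/tray0.png

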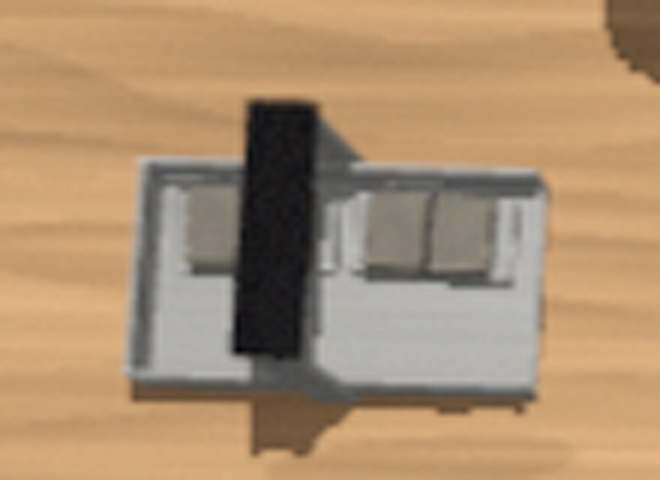

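{"name": "move_arm", "arguments": {
  "commands": [
    [[0, 0, 0], [0, 0, -1.77]],
    [[0, 0, 0], [0, 0, -1.77]],
    [[0, 0, 0], [0, 0, -1.77]],
    [[0, 0, 0], [0, 0, -1.77]],
    [[0, 0, 0], [0, 0, -1.77]],
    [[0, 0, 0], [0, 0, -1.77]],
    [[0, 0, 0], [0, 0, -1.77]],
    [[0, 0, 0], [0, 0, -1.77]],
    [[0, 0, 0], [0, 0, -1.77]],
    [[0, 0, 0], [0, 0, -1.77]],
    [[0, 0, 0], [0, 0, -1.77]],
    [[0, 0, 0], [0, 0, -1.77]]
  ],
  "gripper": 1,
  "squeeze": 20
}}

```text
time: 1.6
ee_pos: [0.1894, -0.5425, 0.231]
eef_rot: [-0.891, -3.012, -0.002]
force: [-0.6, -0.0, -0.5]
finger_gap: 0.004
grasp_force: 0.0
```

The tray crop shows two pads in one row (at (215,228) and (430,232)). The open end is on the right, which is world -y, so the tray yaw is about 0.

{"name": "move_arm", "arguments": {
  "commands": [
    [[-2, 53, 0], [0, 0, 0]],
    [[-2, 53, 0], [0, 0, 0]],
    [[-2, 53, 0], [0, 0, 0]],
    [[-2, 53, 0], [0, 0, 0]],
    [[-2, 53, 0], [0, 0, 0]],
    [[-2, 53, 0], [0, 0, 0]],
    [[-2, 53, 0], [0, 0, 0]],
    [[-2, 53, 0], [0, 0, 0]],
    [[0, 0, 40], [0, 0, 0]],
    [[0, 0, 40], [0, 0, 0]],
    [[0, 0, 30], [0, 0, 0]],
    [[0, 0, 0], [0, 0, 0]]
  ]
}}

```text
time: 3.1
ee_pos: [0.4339, -0.1958, 0.1191]
eef_rot: [-0.899, -3.004, -0.004]
force: [-0.6, 0.3, -0.2]
finger_gap: 0.002
grasp_force: 0.0
```

```bash
python3 -c "
from h import *
go(*case(-149,0),.083,57.2)"
```

```text
t 3.1 pos [ 0.4339 -0.1958  0.1191] force [-0.6  0.3 -0.2] gap 0.002 gf 0.0
shift cur axes [ 0.5 -0.2 36.1] | shift in target axes [ 0.7 -0.2 36.1] | turn [ 0.01 -0.06 -0.09]
```

{"name": "move_arm", "arguments": {
  "commands": [
    [[0, 0, 26], [0, 0, 0]],
    [[0, 0, 8], [0, 0, 0]],
    [[0, 0, 4], [0, 0, 0]],
    [[0, 0, 3], [0, 0, 0]],
    [[0, 0, 3], [0, 0, 0]],
    [[0, 0, 3], [0, 0, 0]],
    [[0, 0, 2], [0, 0, 0]],
    [[0, 0, 0], [0, 0, 0]]
  ]
}}

```text
time: 4.1
ee_pos: [0.4356, -0.1973, 0.0727]
eef_rot: [-0.9, -3.009, -0.0]
force: [-4.0, 1.2, 5.1]
finger_gap: 0.004
grasp_force: 3.2
```

```bash
python3 - <<'E'
from rig import arm
from h import *
f=arm.grab_frame('scene');cv2.imwrite('pics/s1.png',f['img'][:,:,::-1]);blobs(cloud(f),.13,.28,60,(.4,.9,-.6,0))
E
```

```text
px [223. 146.] n 1219 ctr [ 439.5 -194.4] size [ 74.9 192.3] long-axis deg 52.4 z [153.1 186.3 269.9]
px [169. 163.] n 1760 ctr [ 578.6 -287.9] size [ 75.1 258.2] long-axis deg 58.0 z [135.3 183.4 226.3]
```

{"name": "move_arm", "arguments": {
  "commands": [
    [[5, 0, -25], [0, 0, 0]],
    [[0, 0, -50], [0, 0, 0]],
    [[0, 0, -50], [0, 0, 0]],
    [[0, 0, -30], [0, 0, -1.37]],
    [[0, 0, 0], [0, 0, -1.37]],
    [[0, 0, 0], [0, 0, -1.37]],
    [[0, 0, 0], [0, 0, -1.37]],
    [[0, 0, 0], [0, 0, 0]]
  ],
  "gripper": -1
}}

```text
time: 5.15
ee_pos: [0.4318, -0.1948, 0.2275]
eef_rot: [0.015, 3.141, -0.001]
force: [-0.1, -0.2, -0.4]
finger_gap: 0.849
grasp_force: 0.0
```

```bash
python3 - <<'E'
from rig import arm
from h import *
go(.6153,.3405,.091,89.6)
f=arm.grab_frame('scene');cv2.imwrite('pics/s2.png',f['img'][:,:,::-1])
W=cloud(f);blobs(W,.1,.28,60,(.4,.9,-.6,0));
E
```

```text
t 5.15 pos [ 0.4318 -0.1948  0.2275] force [-0.1 -0.2 -0.4] gap 0.849 gf 0.0
shift cur axes [-178.4  537.   136.4] | shift in target axes [-179.7  536.5  136.5] | turn [-0.    0.01 -0.02]
px [209. 122.] n 166 ctr [ 436.4 -237.9] size [16.4 26.1] long-axis deg 137.7 z [213.8 248.8 276.9]
px [152. 168.] n 830 ctr [ 619.2 -314. ] size [ 18.8 257.1] long-axis deg 57.2 z [110.9 193.9 250. ]
px [234. 133.] n 135 ctr [ 438.6 -142.5] size [18.9 23.1] long-axis deg 141.8 z [217.2 245.8 274.1]
px [209. 167.] n 63 ctr [ 475.9 -222.6] size [19.  40.7] long-axis deg 55.4 z [101.  107.4 114. ]
```

View pics/s2.png

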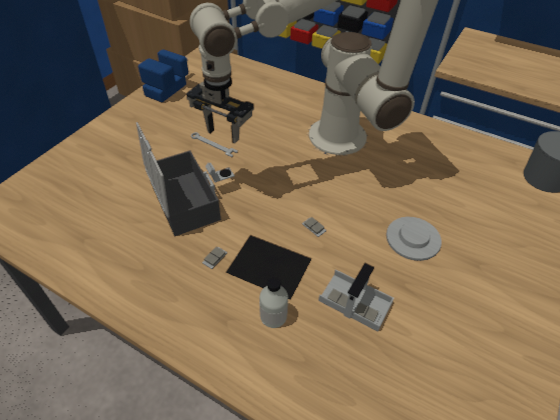

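The lid (150,168) is fully open, and there are still two loose pads at (315,227) and (213,257). Next I go to the tray.

{"name": "move_arm", "arguments": {
  "commands": [
    [[-18, 54, 0], [0, 0, 0]],
    [[-18, 54, 0], [0, 0, 0]],
    [[-18, 54, 0], [0, 0, 0]],
    [[-18, 54, 0], [0, 0, 0]],
    [[-18, 54, 0], [0, 0, 0]],
    [[-18, 54, 0], [0, 0, 0]],
    [[-18, 54, 0], [0, 0, 0]],
    [[-18, 54, 0], [0, 0, 0]],
    [[-18, 54, 0], [0, 0, 0]],
    [[-18, 52, 0], [0, 0, 0]],
    [[0, 0, 45], [0, 0, 0]],
    [[0, 0, 0], [0, 0, 0]]
  ]
}}

```text
time: 6.7
ee_pos: [0.613, 0.3415, 0.1773]
eef_rot: [-0.014, -3.133, 0.005]
force: [0.5, -0.3, 0.1]
finger_gap: 1.001
grasp_force: 0.0
```

```bash
python3 - <<'E'
from rig import arm
from h import *
go(.6153,.3405,.091,89.6)
f=arm.grab_frame('top');W=cloud(f)
print('all');blobs(W,.006,.12,60,(.15,.95,-.6,.6))
E
```

```text
t 6.7 pos [0.613  0.3415 0.1773] force [ 0.5 -0.3  0.1] gap 1.001 gf 0.0
shift cur axes [-3.  -0.8 86.3] | shift in target axes [-2.3 -1.  86.3] | turn [-0.03 -0.08 -0.02]
all
px [216. 110.] n 677 ctr [758.4 173.2] size [61.8 69.1] long-axis deg 105.1 z [ 16.4  96.7 117.4]
px [307. 141.] n 275 ctr [690.7 -63.2] size [34.6 62.1] long-axis deg 174.4 z [ 8.5 13.1 16.7]
px [397. 193.] n 4027 ctr [ 520.7 -253.3] size [244.8 250.9] long-axis deg 57.4 z [ 13.4  65.1 108.5]
px [173. 149.] n 69 ctr [661.1 283.5] size [ 5.4 59.7] long-axis deg 87.6 z [ 7.4 20.3 29.3]
px [143. 169.] n 595 ctr [602.3 335.2] size [ 80.2 166.6] long-axis deg 83.8 z [  8.  102.2 111.6]
px [168. 159.] n 328 ctr [634.9 300.2] size [38.2 70.5] long-axis deg 92.4 z [ 6.8 16.8 21.1]
px [231. 234.] n 283 ctr [443.  128.4] size [34.1 56.2] long-axis deg 72.5 z [ 9.4 12.9 16.4]
px [145. 272.] n 475 ctr [342.  338.7] size [ 36.8 127.4] long-axis deg 13.4 z [ 6.8 10.  13.1]
```

{"name": "move_arm", "arguments": {
  "commands": [
    [[-2, -1, 40], [0, 0, 0]],
    [[0, 0, 40], [0, 0, 0]],
    [[0, 0, 6], [0, 0, 0]],
    [[0, 0, 0], [0, 0, 0]]
  ]
}}

```text
time: 7.25
ee_pos: [0.6188, 0.3409, 0.0989]
eef_rot: [0.014, 3.139, 0.001]
force: [-0.3, -0.0, 0.4]
finger_gap: 1.003
grasp_force: 0.0
```

{"name": "move_arm", "arguments": {
  "commands": [
    [[0, 0, 0], [0, 0, 0]],
    [[0, 0, 0], [0, 0, 0]],
    [[0, 0, 0], [0, 0, 0]],
    [[0, 0, 0], [0, 0, 0]],
    [[0, 0, 0], [0, 0, 0]],
    [[0, 0, 0], [0, 0, 0]],
    [[0, 0, 0], [0, 0, 0]],
    [[0, 0, 0], [0, 0, 0]]
  ],
  "gripper": 1,
  "squeeze": 50
}}

```text
time: 8.25
ee_pos: [0.6176, 0.3411, 0.0965]
eef_rot: [-0.012, -3.141, -0.0]
force: [0.1, 1.6, -0.7]
finger_gap: 0.292
grasp_force: 50.0
```

The 27 mm gap means I'm on the flange and a little too high, so I'll reopen and go lower.

{"name": "move_arm", "arguments": {
  "commands": [
    [[0, 0, 0], [0, 0, 0]],
    [[0, 0, 0], [0, 0, 0]],
    [[0, 0, 0], [0, 0, 0]],
    [[0, 0, 4], [0, 0, 0]],
    [[0, 0, 4], [0, 0, 0]],
    [[0, 0, 0], [0, 0, 0]],
    [[0, 0, 0], [0, 0, 0]]
  ],
  "gripper": -0.2
}}

```text
time: 9.12
ee_pos: [0.6177, 0.341, 0.0885]
eef_rot: [-0.012, -3.141, 0.0]
force: [-0.8, 0.8, 0.2]
finger_gap: 0.602
grasp_force: 0.0
```

```bash
python3 -c "
from h import *
go(.6153,.3405,.089,89.6)"
```

```text
t 9.12 pos [0.6177 0.341  0.0885] force [-0.8  0.8  0.2] gap 0.602 gf 0.0
shift cur axes [ 2.4 -0.5 -0.5] | shift in target axes [ 2.4 -0.5 -0.5] | turn [-0.   -0.   -0.01]
```

{"name": "move_arm", "arguments": {
  "commands": [
    [[2, 0, 0], [0, 0, 0]],
    [[0, 0, 0], [0, 0, 0]],
    [[0, 0, 0], [0, 0, 0]],
    [[0, 0, 0], [0, 0, 0]],
    [[0, 0, 0], [0, 0, 0]],
    [[0, 0, 0], [0, 0, 0]],
    [[0, 0, 0], [0, 0, 0]]
  ],
  "gripper": 1,
  "squeeze": 50
}}

```text
time: 10.0
ee_pos: [0.6157, 0.3411, 0.0887]
eef_rot: [0.012, 3.142, 0.0]
force: [-0.8, 0.6, 0.7]
finger_gap: 0.294
grasp_force: 50.0
```

{"name": "move_arm", "arguments": {
  "commands": [
    [[0, 0, 0], [0, 0, 0]],
    [[0, 0, 0], [0, 0, 0]],
    [[0, 0, 0], [0, 0, 0]],
    [[0, 0, 4], [0, 0, 0]],
    [[0, 0, 4], [0, 0, 0]],
    [[0, 0, 0], [0, 0, 0]],
    [[0, 0, 0], [0, 0, 0]]
  ],
  "gripper": -0.2
}}

```text
time: 10.88
ee_pos: [0.6157, 0.341, 0.0806]
eef_rot: [-0.012, -3.141, 0.0]
force: [0.3, -0.1, -0.0]
finger_gap: 0.6
grasp_force: 0.0
```

{"name": "move_arm", "arguments": {
  "commands": [
    [[0, 0, 0], [0, 0, 0]],
    [[0, 0, 0], [0, 0, 0]],
    [[0, 0, 0], [0, 0, 0]],
    [[0, 0, 0], [0, 0, 0]],
    [[0, 0, 0], [0, 0, 0]],
    [[0, 0, 0], [0, 0, 0]],
    [[0, 0, 0], [0, 0, 0]]
  ],
  "gripper": 1,
  "squeeze": 50
}}

```text
time: 11.75
ee_pos: [0.6157, 0.3411, 0.0807]
eef_rot: [0.012, 3.141, 0.0]
force: [-0.0, 0.3, 0.8]
finger_gap: 0.293
grasp_force: 50.0
```

```bash
python3 - <<'E'
from rig import arm
from h import *
s=arm.sense();print(s['ee_pos'],s['finger_gap'])
f=arm.grab_frame('scene');c=cv2.resize(f['img'][200:340,300:430,::-1],None,fx=4,fy=4,interpolation=cv2.INTER_CUBIC)
cv2.imwrite('pics/g1.png',cv2.convertScaleAbs(c,alpha=1.6))
E
```

```text
[0.61574834 0.34106103 0.08072333] 0.2934215083388991
```

View pics/g1.png

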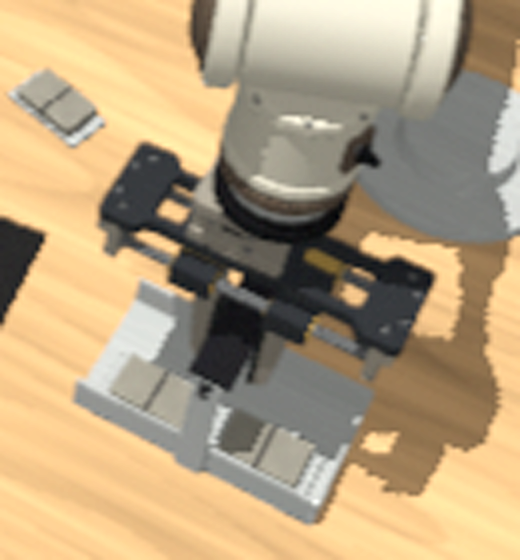

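The picture shows the fingers on both sides of the bar at (205,320) and (262,350), but not whether they hold the web or the flange. I'll measure the finger span from depth.

```bash
python3 - <<'E'
from rig import arm
from h import *
f=arm.grab_frame('scene');W=cloud(f);img=f['img']
for v in range(262,300,3):
    r=[(u,*(W[v,u]*1000).round().astype(int),int(img[v,u].mean())) for u in range(342,372,2) if np.isfinite(W[v,u,0]) and 60<W[v,u,2]*1000<150]
    print(v,' '.join(f'{u}:{x},{y},{z},c{c}' for u,x,y,z,c in r))
E
```

```text
262 
265 
268 356:611,324,140,c49
271 360:596,332,114,c19 362:593,337,113,c14 364:589,341,111,c12
274 348:626,312,123,c83 352:626,321,131,c45 354:622,325,128,c37 356:612,328,117,c20 366:593,348,109,c21
277 348:626,314,111,c63 350:629,319,120,c57 352:627,323,120,c52 354:625,328,121,c16 356:614,330,109,c11 358:613,335,112,c13 360:609,339,109,c12 362:606,343,108,c16
280 348:626,315,99,c61 350:625,320,102,c57 352:626,325,107,c36 354:627,330,113,c14 356:624,334,111,c11 358:624,339,115,c12 360:616,342,108,c12 362:616,347,112,c13 364:614,351,112,c13
283 348:627,317,88,c59 350:625,322,89,c57 352:636,329,109,c21 354:633,333,110,c14 356:631,337,110,c13 358:629,342,110,c18 360:629,346,114,c13 362:623,350,109,c13 364:626,355,118,c12 366:627,360,122,c44
286 348:627,319,76,c60 350:647,329,111,c37 352:643,332,108,c23 354:642,337,111,c24 356:640,341,112,c23 358:636,345,109,c23 360:634,349,110,c23 362:631,353,109,c22 364:627,358,108,c14 366:625,362,108,c56 368:628,367,116,c57 370:625,371,116,c57
289 348:659,328,113,c61 350:656,332,113,c23 352:653,336,112,c24 354:651,341,113,c23 356:648,345,112,c23 358:645,349,111,c24 360:644,353,114,c25 362:628,355,92,c32 364:625,359,93,c35 366:628,364,100,c57 368:624,368,99,c57
292 348:666,332,112,c20 350:663,336,112,c24 352:660,340,111,c25 354:656,343,108,c25 356:656,348,112,c25 358:652,352,109,c25 362:626,357,78,c45 364:625,361,79,c56 366:628,367,89,c65
295 348:664,333,97,c85 350:664,338,101,c55 352:666,343,108,c57 354:665,347,110,c20 356:664,352,113,c23 362:626,359,66,c41 364:629,364,73,c62
298 348:667,335,89,c83 350:667,340,93,c14 352:665,344,94,c18 354:667,349,101,c89
```

{"name": "move_arm", "arguments": {
  "commands": [
    [[0, 0, 0], [0, 0, 0]],
    [[0, 0, 0], [0, 0, 0]],
    [[0, 0, 0], [0, 0, 0]],
    [[0, 0, 6], [0, 0, 0]],
    [[0, 0, 6], [0, 0, 0]],
    [[0, 0, 0], [0, 0, 0]],
    [[0, 0, 0], [0, 0, 0]]
  ],
  "gripper": -0.2
}}

```text
time: 12.72
ee_pos: [0.6157, 0.341, 0.0685]
eef_rot: [-0.012, -3.142, 0.0]
force: [0.0, -0.3, -0.0]
finger_gap: 0.602
grasp_force: 0.0
```

{"name": "move_arm", "arguments": {
  "commands": [
    [[0, 0, 0], [0, 0, 0]],
    [[0, 0, 0], [0, 0, 0]],
    [[0, 0, 0], [0, 0, 0]],
    [[0, 0, 0], [0, 0, 0]],
    [[0, 0, 0], [0, 0, 0]],
    [[0, 0, 0], [0, 0, 0]],
    [[0, 0, 0], [0, 0, 0]]
  ],
  "gripper": 1,
  "squeeze": 50
}}

```text
time: 13.6
ee_pos: [0.6158, 0.3411, 0.0688]
eef_rot: [0.012, 3.141, 0.0]
force: [0.6, 0.1, 0.2]
finger_gap: 0.297
grasp_force: 50.0
```

The gap stays the same at every depth, so the fingers hold the flange flush. I'll keep this deep grip, raise the squeeze to 60 N and try a short lift.

{"name": "move_arm", "arguments": {
  "commands": [
    [[0, 0, 0], [0, 0, 0]],
    [[0, 0, -10], [0, 0, 0]],
    [[0, 0, -20], [0, 0, 0]],
    [[0, 0, -30], [0, 0, 0]],
    [[0, 0, -30], [0, 0, 0]],
    [[0, 0, 0], [0, 0, 0]],
    [[0, 0, 0], [0, 0, 0]]
  ],
  "gripper": 1,
  "squeeze": 60
}}

```text
time: 14.48
ee_pos: [0.6149, 0.3407, 0.1574]
eef_rot: [-0.012, -3.14, 0.001]
force: [-0.2, -0.1, -5.9]
finger_gap: 0.291
grasp_force: 60.0
```

```bash
python3 - <<'E'
from rig import arm
from h import *
f=arm.grab_frame('scene');W=cloud(f);print(arm.sense()['ee_pos'])
blobs(W,.185,.21,20,(.5,.75,.2,.5))
p=case(-8,115);print(p);go(*p,.25,57.2)
c=cv2.resize(f['img'][180:340,290:450,::-1],None,fx=3.5,fy=3.5);cv2.imwrite('pics/g2.png',c)
E
```

```text
[0.61446971 0.34056423 0.15652546]
px [368. 251.] n 35 ctr [594.9 338.6] size [12.8 23. ] long-axis deg 91.1 z [196.6 199.4 202.5]
px [362. 265.] n 351 ctr [638.4 341.5] size [55.7 61.6] long-axis deg 93.4 z [189.2 198.8 203.5]
[ 0.6139707 -0.1752974]
t 14.53 pos [0.6145 0.3406 0.1565] force [-0.3 -0.1 -7. ] gap 0.293 gf 60.0
shift cur axes [  -3.1 -516.   -92.9] | shift in target axes [-279.  -433.9  -93.5] | turn [-0.02 -0.03  5.39]
```

View pics/g2.png

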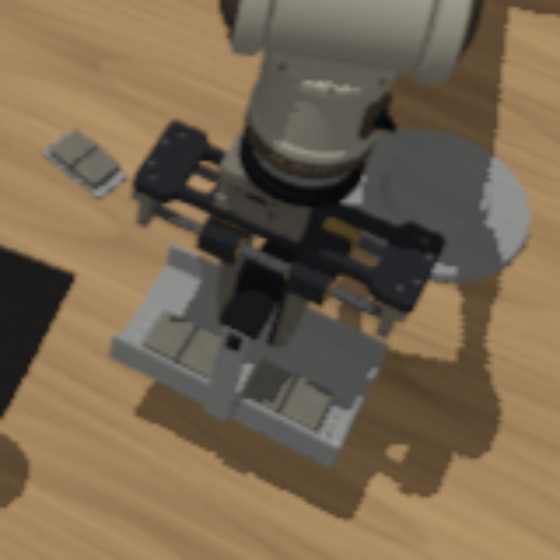

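The tray is held level with both pads on it, handle at (252,300). I'll raise it and turn it, then carry it smoothly.

{"name": "move_arm", "arguments": {
  "commands": [
    [[0, 0, -20], [0, 0, 0.4]],
    [[0, 0, -30], [0, 0, 0.8]],
    [[0, 0, -25], [0, 0, 0.8]],
    [[0, 0, -18], [0, 0, 0.8]],
    [[0, 0, 0], [0, 0, 0.8]],
    [[0, 0, 0], [0, 0, 0.8]],
    [[0, 0, 0], [0, 0, 0.6]],
    [[0, 0, 0], [0, 0, 0.4]],
    [[-6, -9, 0], [0, 0, 0]],
    [[-10, -16, 0], [0, 0, 0]],
    [[-14, -22, 0], [0, 0, 0]],
    [[-16, -25, 0], [0, 0, 0]]
  ]
}}

```text
time: 16.02
ee_pos: [0.6149, 0.2535, 0.2512]
eef_rot: [-0.888, -3.013, 0.001]
force: [0.1, -0.2, -5.4]
finger_gap: 0.296
grasp_force: 60.0
```

{"name": "move_arm", "arguments": {
  "commands": [
    [[-18, -28, 0], [0, 0, 0]],
    [[-20, -31, 0], [0, 0, 0]],
    [[-20, -31, 0], [0, 0, 0]],
    [[-20, -31, 0], [0, 0, 0]],
    [[-20, -31, 0], [0, 0, 0]],
    [[-20, -31, 0], [0, 0, 0]],
    [[-20, -31, 0], [0, 0, 0]],
    [[-18, -28, 0], [0, 0, 0]],
    [[-16, -25, 0], [0, 0, 0]],
    [[-14, -22, 0], [0, 0, 0]],
    [[-11, -17, 0], [0, 0, 0]],
    [[-8, -12, 0], [0, 0, 0]]
  ]
}}

```text
time: 17.52
ee_pos: [0.6146, -0.1242, 0.2515]
eef_rot: [-0.889, -3.013, 0.0]
force: [0.5, 0.3, -5.8]
finger_gap: 0.294
grasp_force: 60.0
```

```bash
python3 -c "
from h import *
go(*case(-8,115),.25,57.2)"
```

```text
t 17.52 pos [ 0.6146 -0.1242  0.2515] force [ 0.5  0.3 -5.8] gap 0.294 gf 60.0
shift cur axes [-27.2 -43.2   1.5] | shift in target axes [-27.1 -43.3   1.5] | turn [-0.   -0.   -0.01]
```

{"name": "move_arm", "arguments": {
  "commands": [
    [[-8, -12, 4], [0, 0, 0]],
    [[-7, -11, 8], [0, 0, 0]],
    [[-6, -9, 8], [0, 0, 0]],
    [[-4, -6, 8], [0, 0, 0]],
    [[-2, -4, 7], [0, 0, 0]],
    [[0, 0, 0], [0, 0, 0]],
    [[0, 0, 0], [0, 0, 0]]
  ]
}}

```text
time: 18.4
ee_pos: [0.6152, -0.1724, 0.2169]
eef_rot: [0.887, 3.013, 0.0]
force: [0.6, 0.4, -5.7]
finger_gap: 0.293
grasp_force: 60.0
```

```bash
python3 - <<'E'
from rig import arm
from h import *
go(*case(-8,115),.215,57.2)
a=arm.grab_frame('scene')['img'];b=arm.grab_frame('top')['img']
c=np.hstack([cv2.resize(a[90:250,110:310],(400,320)),cv2.resize(b[80:260,280:480],(400,360))[:320]])
cv2.imwrite('pics/p1.png',cv2.convertScaleAbs(c[:,:,::-1],alpha=1.5))
E
```

```text
t 18.4 pos [ 0.6152 -0.1724  0.2169] force [ 0.6  0.4 -5.7] gap 0.293 gf 60.0
shift cur axes [-0.5 -3.   1.9] | shift in target axes [-0.5 -3.   1.9] | turn [ 0.  0. -0.]
```

View pics/p1.png

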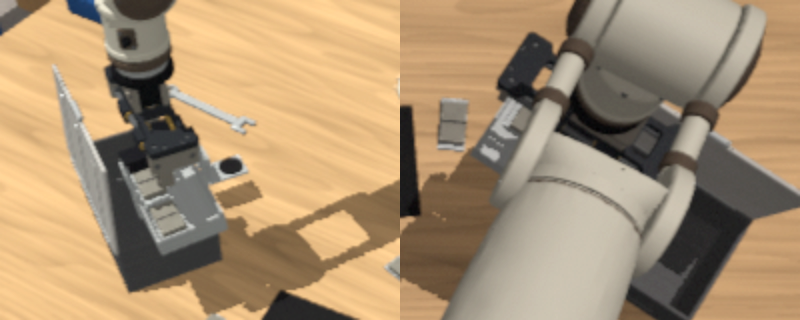

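The tray (150,200 in the left view) is over the case beside the lid, with its spout towards the case's far end. Tilting now.

{"name": "move_arm", "arguments": {
  "commands": [
    [[0, 0, 0], [-0.8, 0, 0]],
    [[0, 0, 0], [-1, 0, 0]],
    [[0, 0, 0], [-1, 0, 0]],
    [[0, 0, 0], [-1, 0, 0]],
    [[0, 0, 0], [-1, 0, 0]],
    [[0, 0, 0], [-0.8, 0, 0]],
    [[0, 0, 0], [-0.4, 0, 0]],
    [[0, 0, 0], [0, 0, 0]],
    [[0, 0, 0], [0, 0, 0]],
    [[0, 0, 0], [0, 0, 0]]
  ]
}}

```text
time: 19.75
ee_pos: [0.6154, -0.1726, 0.2173]
eef_rot: [0.799, 2.717, 0.881]
force: [0.3, -0.0, -3.6]
finger_gap: 0.297
grasp_force: 60.0
```

```bash
python3 - <<'E'
from rig import arm
from h import *
go(*case(-8,115),.215,57.2)
a=arm.grab_frame('scene')['img'];b=arm.grab_frame('top')['img']
c=np.hstack([cv2.resize(a[90:250,110:310],(400,320)),cv2.resize(b[80:260,280:480],(400,360))[:320]])
cv2.imwrite('pics/p2.png',cv2.convertScaleAbs(c[:,:,::-1],alpha=1.5))
E
```

```text
t 19.75 pos [ 0.6154 -0.1726  0.2173] force [ 0.3 -0.  -3.6] gap 0.297 gf 60.0
shift cur axes [-0.3 -3.8  0.1] | shift in target axes [-0.3 -3.1  2.3] | turn [5.99 0.01 0.01]
```

View pics/p2.png

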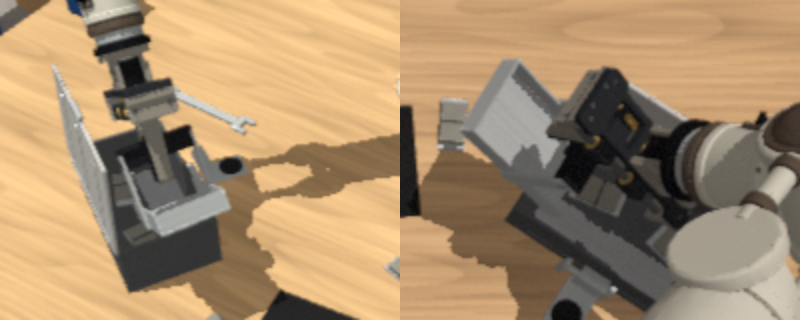

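The force fell by 2.1 N and the tray floor shows empty, so both pads are out. I'll raise the tray, level it and check.

{"name": "move_arm", "arguments": {
  "commands": [
    [[0, 10, -13], [0, 0, 0]],
    [[0, 12, -16], [0, 0, 0]],
    [[0, 10, -14], [0, 0, 0]],
    [[0, 0, 0], [1, 0, 0]],
    [[0, 0, 0], [1, 0, 0]],
    [[0, 0, 0], [1, 0, 0]],
    [[0, 0, 0], [1, 0, 0]],
    [[0, 0, 0], [1, 0, 0]],
    [[0, 0, 0], [1, 0, 0]],
    [[0, 0, 0], [0, 0, 0]]
  ]
}}

```text
time: 21.1
ee_pos: [0.6163, -0.1705, 0.2714]
eef_rot: [0.884, 3.013, 0.003]
force: [-0.5, 0.4, -2.8]
finger_gap: 0.29
grasp_force: 60.0
```

```bash
python3 - <<'E'
from h import *
# mat centre and yaw 5.45; tray y along 95.45
go(.6325,.0856,.20,95.45)
E
```

```text
t 21.1 pos [ 0.6163 -0.1705  0.2714] force [-0.5  0.4 -2.8] gap 0.29 gf 60.0
shift cur axes [124.9 224.   71.8] | shift in target axes [-40.4 253.4  71.4] | turn [ 0.02  0.02 -6.36]
```

{"name": "move_arm", "arguments": {
  "commands": [
    [[14, 25, 0], [0, 0, 0]],
    [[22, 40, 0], [0, 0, 0]],
    [[26, 47, 0], [0, 0, 0]],
    [[26, 46, 0], [0, 0, 0]],
    [[22, 40, 0], [0, 0, 0]],
    [[15, 26, 0], [0, 0, -1]],
    [[0, 0, 10], [0, 0, -1]],
    [[0, 0, 20], [0, 0, -1]],
    [[0, 0, 20], [0, 0, -1]],
    [[0, 0, 20], [0, 0, -1]],
    [[0, 0, 20], [0, 0, -1]],
    [[0, 0, 10], [0, 0, -0.36]]
  ]
}}

```text
time: 22.6
ee_pos: [0.6311, 0.0832, 0.1692]
eef_rot: [0.145, -3.137, -0.005]
force: [0.0, 0.1, -3.1]
finger_gap: 0.293
grasp_force: 60.0
```

```bash
python3 - <<'E'
from rig import arm
from h import *
go(.6325,.0856,.0738,95.45)
f=arm.grab_frame('scene');W=cloud(f)
np.savez('s3.npz',**f)
for lo,hi in((.14,.22),(.085,.14)):blobs(W,lo,hi,30,(.5,.75,-.1,.25))
g=arm.grab_frame('top');
c=np.hstack([cv2.resize(f['img'][120:330,120:350],(400,365)),cv2.resize(g['img'][80:290,190:420],(400,365))])
cv2.imwrite('pics/p3.png',cv2.convertScaleAbs(c[:,:,::-1],alpha=1.5))
E
```

```text
t 22.6 pos [0.6311 0.0832 0.1692] force [ 0.   0.1 -3.1] gap 0.293 gf 60.0
shift cur axes [-1.8  2.  95.4] | shift in target axes [-1.6  2.3 95.4] | turn [ 0.03 -0.01 -0.03]
px [265. 227.] n 489 ctr [652.8  87.3] size [62.1 62.1] long-axis deg 101.0 z [153.7 205.1 213.9]
px [272. 241.] n 1810 ctr [623.5  82.3] size [108.9 171.7] long-axis deg 95.7 z [ 99.9 104.9 127.5]
px [284. 291.] n 37 ctr [740.4 194.4] size [16.8 29.1] long-axis deg 79.7 z [ 95.8 106.8 119.9]
```

View pics/p3.png

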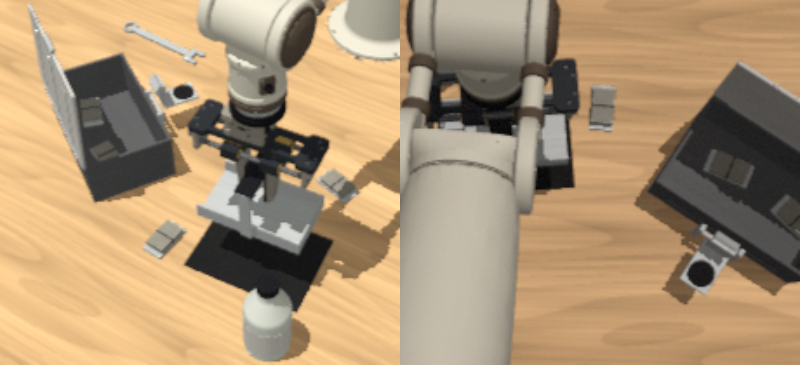

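Both pads lie flat in the case, at (730,165) and (790,212) in the right view. The tray is empty and level above the mat, so I'll lower it.

{"name": "move_arm", "arguments": {
  "commands": [
    [[-6, 3, 20], [0, 0, 0]],
    [[0, 0, 30], [0, 0, 0]],
    [[0, 0, 25], [0, 0, 0]],
    [[0, 0, 12], [0, 0, 0]],
    [[0, 0, 6], [0, 0, 0]],
    [[0, 0, 2], [0, 0, 0]],
    [[0, 0, 1], [0, 0, 0]],
    [[0, 0, 0], [0, 0, 0]],
    [[0, 0, 0], [0, 0, 0]]
  ]
}}

```text
time: 23.82
ee_pos: [0.6388, 0.0873, 0.0767]
eef_rot: [-0.146, 3.135, -0.001]
force: [-3.4, -0.9, 5.7]
finger_gap: 0.293
grasp_force: 60.0
```

{"name": "move_arm", "arguments": {
  "commands": [
    [[0, 0, -1], [0, 0, 0]],
    [[0, 0, 0], [0, 0, 0]],
    [[0, 0, 0], [0, 0, 0]],
    [[0, 0, 0], [0, 0, 0]],
    [[0, 0, 0], [0, 0, 0]],
    [[0, 0, 0], [0, 0, 0]],
    [[0, 0, -30], [0, 0, 0]],
    [[0, 0, -50], [0, 0, 0]],
    [[0, 0, -50], [0, 0, 0]],
    [[0, 0, 0], [0, 0, 0]]
  ],
  "gripper": -0.1,
  "squeeze": 30
}}

```text
time: 25.08
ee_pos: [0.6405, 0.0872, 0.2111]
eef_rot: [-0.145, 3.128, -0.002]
force: [0.4, 0.4, -0.1]
finger_gap: 0.55
grasp_force: 0.0
```

```bash
python3 - <<'E'
from rig import arm
from h import *
f=arm.grab_frame('scene');W=cloud(f)
print('tray flange');blobs(W,.1,.13,30,(.5,.75,-.1,.25))
print('tray');blobs(W,.02,.045,30,(.5,.75,-.1,.25))
print('pads')
blobs(W,.007,.022,60,(.3,.8,-.15,.25))
go(.4425,.1285,.15,72.9+90)
go(.4425,.1285,.15,72.9-90)
E
```

```text
tray flange
px [268. 242.] n 334 ctr [630.9  86.6] size [ 29.6 104. ] long-axis deg 4.6 z [110.4 114.4 117.3]
px [283. 290.] n 30 ctr [741.  193.6] size [15.1 25.6] long-axis deg 29.5 z [103.2 111.  120.7]
tray
px [256. 239.] n 41 ctr [588.7  18.3] size [ 7.9 40.8] long-axis deg 95.2 z [20.6 28.2 34. ]
px [275. 264.] n 368 ctr [630.3  87.4] size [106.2 170.1] long-axis deg 94.8 z [21.  29.2 37.7]
pads
px [313. 225.] n 184 ctr [441.8 128.3] size [38.2 58.3] long-axis deg 76.1 z [ 9.3 14.4 17.7]
px [251. 253.] n 246 ctr [621.3  27.2] size [64.3 93.7] long-axis deg 9.8 z [ 7.3  9.1 19.1]
px [214. 255.] n 225 ctr [688.5 -60.5] size [37.5 60.7] long-axis deg 173.1 z [ 8.9 14.2 17.4]
px [281. 263.] n 563 ctr [617.4 115.1] size [78.9 97.6] long-axis deg 95.2 z [ 7.2  9.  18.2]
px [292. 277.] n 70 ctr [625.  169.4] size [28.2 98.8] long-axis deg 168.3 z [ 7.2 14.  20.9]
px [253. 271.] n 102 ctr [682.1  62.6] size [ 11.5 107.5] long-axis deg 94.1 z [ 8.6 15.4 21.4]
px [272. 323.] n 64 ctr [783.2 189.7] size [23.  63.9] long-axis deg 119.6 z [ 8.  13.4 21.4]
t 25.12 pos [0.6388 0.0873 0.2076] force [ 0.2 -0.4 -1.1] gap 0.551 gf 0.0
shift cur axes [191.9  59.3  56.7] | shift in target axes [ 18.3 199.7  57.6] | turn [ -0.03   0.04 -11.26]
t 25.12 pos [0.6388 0.0873 0.2076] force [ 0.2 -0.4 -1.1] gap 0.551 gf 0.0
shift cur axes [191.9  59.3  56.7] | shift in target axes [ -18.3 -199.7   57.6] | turn [ 0.04  0.04 18.74]
```

The tray is on the mat, centred at about (631,87), and level. Next is pad A at (690,-62).

```bash
python3 - <<'E'
from h import *
go(.690,-.062,.12,84.5)
E
```

```text
t 25.12 pos [0.6388 0.0873 0.2076] force [ 0.2 -0.4 -1.1] gap 0.551 gf 0.0
shift cur axes [ -36.7 -153.3   87.9] | shift in target axes [ -65.3 -143.7   87.6] | turn [-0.    0.05  1.8 ]
```

{"name": "move_arm", "arguments": {
  "commands": [
    [[0, 0, 0], [0, 0, 0.9]],
    [[0, 0, 0], [0, 0, 0.9]],
    [[-16, -36, 0], [0, 0, 0]],
    [[-17, -36, 0], [0, 0, 0]],
    [[-16, -36, 0], [0, 0, 0]],
    [[-16, -36, 0], [0, 0, 0]],
    [[0, 0, 40], [0, 0, 0]],
    [[0, 0, 40], [0, 0, 0]],
    [[0, 0, 0], [0, 0, 0]],
    [[0, 0, 0], [0, 0, 0]]
  ],
  "gripper": -0.3
}}

```text
time: 26.38
ee_pos: [0.6886, -0.0622, 0.1257]
eef_rot: [0.15, 3.138, -0.0]
force: [-0.4, 0.4, 0.9]
finger_gap: 0.654
grasp_force: 0.0
```

```bash
python3 - <<'E'
from rig import arm
from h import *
f=arm.grab_frame('scene');W=cloud(f);blobs(W,.007,.022,60,(.63,.8,-.15,-.01))
go(.690,-.062,.020,84.5)
E
```

```text
px [213. 255.] n 220 ctr [690.  -61.1] size [36.7 60.5] long-axis deg 177.2 z [10.  14.3 17.8]
t 26.43 pos [ 0.6894 -0.0623  0.127 ] force [ 0.4 -0.   0.2] gap 0.651 gf 0.0
shift cur axes [ -0.3   0.5 107. ] | shift in target axes [ -0.6   0.4 107. ] | turn [-0.    0.02  0.01]
```

{"name": "move_arm", "arguments": {
  "commands": [
    [[0, 0, 40], [0, 0, 0]],
    [[0, 0, 40], [0, 0, 0]],
    [[0, 0, 18], [0, 0, 0]],
    [[0, 0, 7], [0, 0, 0]],
    [[0, 0, 0], [0, 0, 0]],
    [[0, 0, 0], [0, 0, 0]]
  ]
}}

```text
time: 27.18
ee_pos: [0.6898, -0.0625, 0.0222]
eef_rot: [0.15, 3.135, -0.001]
force: [-0.5, -0.9, 0.6]
finger_gap: 0.652
grasp_force: 0.0
```

{"name": "move_arm", "arguments": {
  "commands": [
    [[0, 0, 0], [0, 0, 0]],
    [[0, 0, 0], [0, 0, 0]],
    [[0, 0, 0], [0, 0, 0]],
    [[0, 0, 0], [0, 0, 0]],
    [[0, 0, 0], [0, 0, 0]],
    [[0, 0, 0], [0, 0, 0]],
    [[0, 0, -30], [0, 0, 0]],
    [[0, 0, -50], [0, 0, 0]],
    [[0, 0, -50], [0, 0, 0]],
    [[0, 0, -30], [0, 0, 0]],
    [[0, 0, 0], [0, 0, 0]]
  ],
  "gripper": 1,
  "squeeze": 40
}}

```text
time: 28.55
ee_pos: [0.69, -0.0627, 0.1829]
eef_rot: [0.15, 3.133, -0.002]
force: [0.4, -0.3, -1.5]
finger_gap: 0.369
grasp_force: 40.0
```

```bash
python3 - <<'E'
from h import *
go(*case(-10,75),.125,57.2)
E
```

```text
t 28.55 pos [ 0.69   -0.0627  0.1829] force [ 0.4 -0.3 -1.5] gap 0.369 gf 40.0
shift cur axes [  85.3 -153.9   57.6] | shift in target axes [   4.9 -175.8   57.9] | turn [0.   0.05 4.55]
```

```bash
python3 - <<'E'
from h import *
f=np.load('top0.npz')
for p in((380,175),(414,202)):
    q=ray(f,*p,.02)[:2]-CC;print('in case',(q@CX*1000).round(),(q@CY*1000).round())
go(*case(-10,60),.16,57.2)
E
```

```text
in case 24.0 41.0
in case 12.0 -69.0
t 28.55 pos [ 0.69   -0.0627  0.1829] force [ 0.4 -0.3 -1.5] gap 0.369 gf 40.0
shift cur axes [  92.  -167.2   22.6] | shift in target axes [   4.9 -190.8   22.9] | turn [0.   0.05 4.55]
```

{"name": "move_arm", "arguments": {
  "commands": [
    [[0, 0, 0], [0, 0, 1.15]],
    [[0, 0, 0], [0, 0, 1.15]],
    [[0, 0, 0], [0, 0, 1.15]],
    [[0, 0, 0], [0, 0, 1.1]],
    [[2, -44, 0], [0, 0, 0]],
    [[2, -44, 0], [0, 0, 0]],
    [[2, -44, 0], [0, 0, 0]],
    [[2, -44, 0], [0, 0, 0]],
    [[1, -44, 0], [0, 0, 0]],
    [[1, -45, 0], [0, 0, 0]],
    [[0, 0, 0], [0, 0, 0]]
  ]
}}

```text
time: 29.92
ee_pos: [0.5339, -0.2812, 0.1772]
eef_rot: [-0.892, -3.008, -0.002]
force: [-1.1, -0.2, -1.1]
finger_gap: 0.371
grasp_force: 40.0
```

```bash
python3 - <<'E'
from h import *
go(*case(-15,-14),.07,57.2)
E
```

```text
t 29.93 pos [ 0.5339 -0.2812  0.1772] force [-1.1 -0.2 -1.1] gap 0.371 gf 40.0
shift cur axes [ -3.5   3.4 107.2] | shift in target axes [ -3.    3.4 107.2] | turn [-0.   -0.04 -0.04]
```

{"name": "move_arm", "arguments": {
  "commands": [
    [[-3, 3, 40], [0, 0, 0]],
    [[0, 0, 40], [0, 0, 0]],
    [[0, 0, 30], [0, 0, 0]],
    [[0, 0, 13], [0, 0, 0]],
    [[0, 0, 0], [0, 0, 0]],
    [[0, 0, 0], [0, 0, 0]]
  ]
}}

```text
time: 30.68
ee_pos: [0.5416, -0.2791, 0.0585]
eef_rot: [0.886, 3.012, -0.001]
force: [0.6, -0.4, -0.5]
finger_gap: 0.366
grasp_force: 40.0
```

{"name": "move_arm", "arguments": {
  "commands": [
    [[0, 0, 0], [0, 0, 0]],
    [[0, 0, 0], [0, 0, 0]],
    [[0, 0, 0], [0, 0, 0]],
    [[0, 0, 0], [0, 0, 0]],
    [[0, 0, -30], [0, 0, 0]],
    [[0, 0, -50], [0, 0, 0]],
    [[0, 0, -50], [0, 0, 0]],
    [[0, 0, -30], [0, 0, 0]],
    [[0, 0, 0], [0, 0, 0]]
  ],
  "gripper": -0.2
}}

```text
time: 31.8
ee_pos: [0.5421, -0.2798, 0.2203]
eef_rot: [0.885, 3.008, -0.004]
force: [-0.4, -0.7, -0.8]
finger_gap: 0.599
grasp_force: 0.0
```

```bash
python3 - <<'E'
from rig import arm
from h import *
f=arm.grab_frame('scene');blobs(cloud(f),.007,.022,60,(.25,.55,-.05,.3))
go(.4425,.1285,.12,74-90)
go(.4425,.1285,.12,74+90)
E
```

```text
px [317. 210.] n 173 ctr [380.7 112.2] size [37.2 63.9] long-axis deg 73.4 z [ 8.7 14.5 18.1]
t 31.85 pos [ 0.541  -0.279   0.2177] force [-0.9  0.6 -0.5] gap 0.601 gf 0.0
shift cur axes [303.6 289.3  97.1] | shift in target axes [ 364.6 -207.    97.7] | turn [1.00e-02 1.00e-02 1.22e+01]
t 31.85 pos [ 0.541  -0.279   0.2177] force [-0.9  0.6 -0.5] gap 0.601 gf 0.0
shift cur axes [303.6 289.3  97.1] | shift in target axes [-364.6  207.    97.7] | turn [-2.00e-02  1.00e-02 -1.78e+01]
```

Pad B was knocked aside and now lies at (381,112). Going there.

{"name": "move_arm", "arguments": {
  "commands": [
    [[43, 30, 0], [0, 0, 0]],
    [[43, 30, 0], [0, 0, 0]],
    [[43, 30, 0], [0, 0, 0]],
    [[43, 30, 0], [0, 0, 0]],
    [[43, 31, 0], [0, 0, 0]],
    [[43, 31, 0], [0, 0, 0]],
    [[44, 31, 0], [0, 0, 0]],
    [[44, 30, 0], [0, 0, 0]],
    [[0, 0, 0], [0, 0, 1.75]],
    [[0, 0, 0], [0, 0, 1.75]],
    [[0, 0, 0], [0, 0, 1.75]],
    [[0, 0, 0], [0, 0, 1.75]]
  ]
}}

```text
time: 33.35
ee_pos: [0.38, 0.113, 0.2148]
eef_rot: [-1.913, -2.488, 0.004]
force: [-0.3, -0.4, -0.3]
finger_gap: 0.599
grasp_force: 0.0
```

{"name": "move_arm", "arguments": {
  "commands": [
    [[0, 0, 0], [0, 0, 1.75]],
    [[0, 0, 0], [0, 0, 1.75]],
    [[0, 0, 0], [0, 0, 1.75]],
    [[0, 0, 40], [0, 0, 0]],
    [[0, 0, 40], [0, 0, 0]],
    [[0, 0, 0], [0, 0, 0]],
    [[0, 0, 0], [0, 0, 0]]
  ]
}}

```text
time: 34.22
ee_pos: [0.3814, 0.1129, 0.1376]
eef_rot: [-2.513, -1.884, 0.0]
force: [0.6, 0.2, -0.0]
finger_gap: 0.6
grasp_force: 0.0
```

```bash
python3 - <<'E'
from rig import arm
from h import *
f=arm.grab_frame('scene');blobs(cloud(f),.007,.022,40,(.25,.55,-.05,.3))
go(.3815,.113,.021,-16.6)
E
```

```text
px [317. 210.] n 170 ctr [380.9 114.1] size [39.2 61.8] long-axis deg 75.7 z [ 9.4 14.2 17.8]
t 34.27 pos [0.3821 0.1129 0.1383] force [0.6 0.7 0.3] gap 0.6 gf 0.0
shift cur axes [-1.000e-01 -8.000e-01  1.173e+02] | shift in target axes [-1.000e-01 -6.000e-01  1.173e+02] | turn [ 0.02 -0.    0.05]
```

{"name": "move_arm", "arguments": {
  "commands": [
    [[0, 0, 45], [0, 0, 0]],
    [[0, 0, 45], [0, 0, 0]],
    [[0, 0, 18], [0, 0, 0]],
    [[0, 0, 8], [0, 0, 0]],
    [[0, 0, 0], [0, 0, 0]],
    [[0, 0, 0], [0, 0, 0]]
  ]
}}

```text
time: 35.02
ee_pos: [0.3827, 0.1129, 0.0225]
eef_rot: [2.512, 1.884, 0.004]
force: [0.3, -0.2, 0.2]
finger_gap: 0.596
grasp_force: 0.0
```

{"name": "move_arm", "arguments": {
  "commands": [
    [[0, 0, 0], [0, 0, 0]],
    [[0, 0, 0], [0, 0, 0]],
    [[0, 0, 0], [0, 0, 0]],
    [[0, 0, 0], [0, 0, 0]],
    [[0, 0, 0], [0, 0, 0]],
    [[0, 0, -30], [0, 0, 0]],
    [[0, 0, -50], [0, 0, 0]],
    [[0, 0, -50], [0, 0, 0]],
    [[0, 0, -50], [0, 0, 0]],
    [[0, 0, 0], [0, 0, 0]]
  ],
  "gripper": 1,
  "squeeze": 40
}}

```text
time: 36.28
ee_pos: [0.3839, 0.1129, 0.205]
eef_rot: [2.509, 1.882, 0.01]
force: [-0.3, -0.1, -1.2]
finger_gap: 0.367
grasp_force: 61.8
```

```bash
python3 - <<'E'
from rig import arm
from h import *
go(*case(-20,75),.2,57.2)
f=arm.grab_frame('top');W=cloud(f)
print('case contents');blobs(W,.012,.045,30,(.45,.66,-.4,-.14))
print('bench');blobs(W,.007,.03,60,(.2,.8,-.15,.3))
cv2.imwrite('pics/p4.png',cv2.convertScaleAbs(f['img'][:,:,::-1],alpha=1.5))
E
```

```text
t 36.27 pos [0.3839 0.1129 0.205 ] force [-0.3 -0.1 -1.2] gap 0.367 gf 61.8
shift cur axes [-247.1  278.7    6.7] | shift in target axes [-337.5 -157.6    5. ] | turn [  0.08   0.03 -12.25]
case contents
px [408. 171.] n 295 ctr [ 612. -325.] size [  4.2 177.4] long-axis deg 57.3 z [14.3 28.8 42.7]
px [380. 176.] n 282 ctr [ 600.  -252.9] size [35.2 57.8] long-axis deg 65.7 z [14.2 18.1 21.3]
px [391. 197.] n 315 ctr [ 545.5 -282.9] size [37.6 67.5] long-axis deg 149.2 z [13.2 19.9 24.6]
px [354. 201.] n 117 ctr [ 529.1 -184. ] size [  5.  103.6] long-axis deg 56.7 z [14.7 32.4 43.4]
px [418. 205.] n 293 ctr [ 524.7 -354.4] size [35.6 56.1] long-axis deg 46.2 z [13.6 17.8 21.9]
px [429. 219.] n 117 ctr [ 487.9 -374.7] size [ 2.1 88.4] long-axis deg 146.9 z [13.7 29.1 42.4]
px [395. 228.] n 62 ctr [ 463.8 -285.4] size [ 4.4 54.2] long-axis deg 57.5 z [26.7 32.8 43.8]
bench
px [220. 121.] n 68 ctr [741.9 165.9] size [24.  65.4] long-axis deg 112.8 z [ 8.  18.8 28.2]
px [269. 148.] n 195 ctr [664.6  36.3] size [43.8 72.4] long-axis deg 103.8 z [ 7.1  9.  27.6]
px [239. 165.] n 493 ctr [627.5  84.3] size [ 99.2 173.6] long-axis deg 93.4 z [ 7.2 10.1 29.3]
px [274. 162.] n 60 ctr [631.   26.3] size [32.4 53. ] long-axis deg 73.5 z [ 7.1  8.5 10.9]
```

View pics/p4.png

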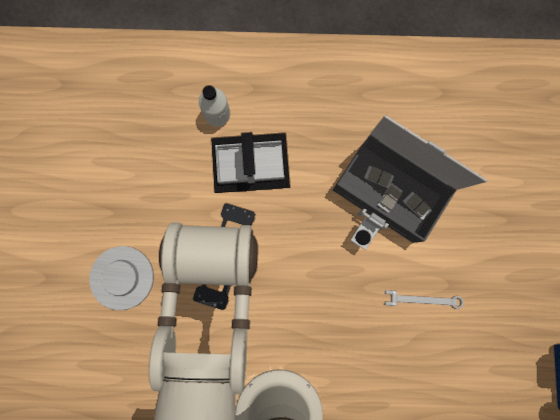

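The picture shows three pads flat in the case at (380,176), (391,197) and (418,205). The tray is on the mat at (250,163), the gripper holds the fourth pad, and no other pads lie loose.

{"name": "move_arm", "arguments": {
  "commands": [
    [[0, 0, 0], [0, 0, -1.75]],
    [[0, 0, 0], [0, 0, -1.75]],
    [[0, 0, 0], [0, 0, -1.75]],
    [[0, 0, 0], [0, 0, -1.75]],
    [[0, 0, 0], [0, 0, -1.75]],
    [[0, 0, 0], [0, 0, -1.75]],
    [[0, 0, 0], [0, 0, -1.75]],
    [[-42, -21, 0], [0, 0, 0]],
    [[-43, -22, 0], [0, 0, 0]],
    [[-43, -22, 0], [0, 0, 0]],
    [[-43, -22, 0], [0, 0, 0]],
    [[-43, -22, 0], [0, 0, 0]]
  ]
}}

```text
time: 37.83
ee_pos: [0.5014, -0.0955, 0.1982]
eef_rot: [-0.886, -3.009, -0.001]
force: [0.1, 0.3, -1.5]
finger_gap: 0.363
grasp_force: 61.8
```

{"name": "move_arm", "arguments": {
  "commands": [
    [[-43, -22, 0], [0, 0, 0]],
    [[-43, -22, 0], [0, 0, 0]],
    [[-42, -20, 0], [0, 0, 0]],
    [[0, 0, 0], [0, 0, 0]],
    [[0, 0, 0], [0, 0, 0]]
  ]
}}

```text
time: 38.45
ee_pos: [0.574, -0.2166, 0.1987]
eef_rot: [-0.885, -3.01, -0.002]
force: [0.1, -0.6, -0.4]
finger_gap: 0.362
grasp_force: 61.8
```

```bash
python3 - <<'E'
from h import *
go(*case(-15,60),.07,57.2)
E
```

```text
t 38.45 pos [ 0.574  -0.2166  0.1987] force [ 0.1 -0.6 -0.4] gap 0.362 gf 61.8
shift cur axes [ -4.8   1.4 128.7] | shift in target axes [ -4.3   1.4 128.7] | turn [ 0.   -0.04  0.  ]
```

{"name": "move_arm", "arguments": {
  "commands": [
    [[-4, 0, 40], [0, 0, 0]],
    [[0, 0, 40], [0, 0, 0]],
    [[0, 0, 30], [0, 0, 0]],
    [[0, 0, 15], [0, 0, 0]],
    [[0, 0, 0], [0, 0, 0]],
    [[0, 0, 0], [0, 0, 0]]
  ]
}}

```text
time: 39.2
ee_pos: [0.5795, -0.2201, 0.0778]
eef_rot: [0.885, 3.012, -0.001]
force: [0.2, 0.6, -0.3]
finger_gap: 0.364
grasp_force: 61.8
```

{"name": "move_arm", "arguments": {
  "commands": [
    [[0, 0, 0], [0, 0, 0]],
    [[0, 0, 0], [0, 0, 0]],
    [[0, 0, 0], [0, 0, 0]],
    [[0, 0, 0], [0, 0, 0]],
    [[0, 0, -30], [0, 0, 0]],
    [[0, 0, -50], [0, 0, 0]],
    [[0, 0, -50], [0, 0, 0]],
    [[0, 0, -50], [0, 0, 0]],
    [[0, 0, 0], [0, 0, 0]]
  ],
  "gripper": 0
}}

```text
time: 40.33
ee_pos: [0.5808, -0.2213, 0.262]
eef_rot: [0.884, 3.004, -0.004]
force: [-0.3, 0.1, -0.5]
finger_gap: 0.501
grasp_force: 0.0
```

```bash
python3 - <<'E'
from rig import arm
from h import *
f=arm.grab_frame('top');g=arm.grab_frame('scene')
blobs(cloud(f),.012,.06,60,(.49,.62,-.37,-.2));s=arm.sense();print(s['joint_pos'],s['ee_pos'])
c=np.hstack([cv2.resize(f['img'][100:260,300:500],(400,320)),cv2.resize(g['img'][90:250,110:310],(400,320))])
cv2.imwrite('pics/p5.png',cv2.convertScaleAbs(c[:,:,::-1],alpha=1.6))
E
```

```text
[-5.58145048e-01  2.55772426e-01  1.43598903e+00 -1.82172264e-05
  1.44963830e+00 -1.55677843e+00] [ 0.57852885 -0.21987     0.2560638 ]
```

View pics/p5.png

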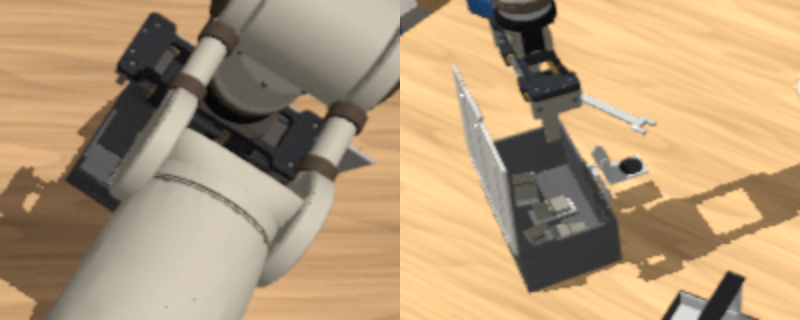

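All four pads are in the case. Now I'll shut the lid from behind: rise, cross over, then come down at case (110,0).

{"name": "move_arm", "arguments": {
  "commands": [
    [[0, 0, -35], [0, 0, 0]],
    [[0, 0, -35], [0, 0, 0]],
    [[0, -30, 0], [0, 0, 0]],
    [[0, -30, 0], [0, 0, 0]],
    [[-30, 0, 0], [0, 0, 0]],
    [[-30, 0, 0], [0, 0, 0]],
    [[-30, 0, 0], [0, 0, 0]],
    [[-35, 0, 0], [0, 0, 0]],
    [[0, 0, 0], [0, 0, 0]],
    [[0, 0, 0], [0, 0, 0]]
  ],
  "gripper": 1
}}

```text
time: 41.68
ee_pos: [0.6505, -0.3374, 0.3243]
eef_rot: [-0.885, -3.011, -0.002]
force: [0.6, 0.8, 1.4]
finger_gap: -0.001
grasp_force: 0.0
```

```bash
python3 - <<'E'
from h import *
go(*case(110,0),.237,57.2)
E
```

```text
t 41.67 pos [ 0.6505 -0.3374  0.3243] force [0.6 0.8 1.4] gap -0.001 gf 0.0
shift cur axes [ 0.2  1.5 87.3] | shift in target axes [ 0.5  1.5 87.3] | turn [ 0.   -0.03  0.  ]
```

{"name": "move_arm", "arguments": {
  "commands": [
    [[0, 0, 45], [0, 0, 0]],
    [[0, 0, 42], [0, 0, 0]],
    [[0, 0, 0], [0, 0, 0]],
    [[14, 0, 0], [0, 0, 0]],
    [[14, 0, 0], [0, 0, 0]],
    [[14, 0, 1], [0, 0, 0]],
    [[22, 0, 5], [0, 0, 0]],
    [[21, 0, 9], [0, 0, 0]],
    [[14, 0, 8], [0, 0, 0]],
    [[14, 0, 11], [0, 0, 0]],
    [[0, 0, 0], [0, 0, 0]],
    [[0, 0, 0], [0, 0, 0]]
  ]
}}

```text
time: 43.18
ee_pos: [0.5572, -0.2775, 0.2076]
eef_rot: [0.886, 3.011, -0.002]
force: [0.5, -0.4, 1.9]
finger_gap: 0.009
grasp_force: 0.5
```

```bash
python3 - <<'E'
from rig import arm
from h import *
go(*case(-24.6,0),.177,57.2)
f=arm.grab_frame('scene');W=cloud(f);q=(W[...,:2]-CC);X=q@CX;Y=q@CY
m=(abs(Y)>.05)&(abs(Y)<.12)&(X>-.12)&(X<.12)&(W[...,2]>.1)&(W[...,2]<.27)
print(np.c_[X[m],W[...,2][m]][::40].round(3).tolist())
E
```

```text
t 43.17 pos [ 0.5572 -0.2775  0.2076] force [ 0.5 -0.4  1.9] gap 0.009 gf 0.5
shift cur axes [24.4  1.7 30.5] | shift in target axes [24.3  1.7 30.6] | turn [-0.    0.04  0.  ]
[[0.009, 0.17], [0.018, 0.16], [0.037, 0.141], [0.014, 0.165], [0.042, 0.134], [0.031, 0.148], [0.065, 0.111], [0.063, 0.115], [0.069, 0.105], [0.069, 0.101], [-0.024, 0.206], [-0.021, 0.198], [-0.009, 0.196], [-0.002, 0.179], [0.007, 0.175], [0.015, 0.163], [0.019, 0.156], [0.019, 0.156], [0.024, 0.155], [0.028, 0.151], [0.031, 0.141], [0.032, 0.146], [0.031, 0.14], [0.034, 0.144], [0.038, 0.136], [0.042, 0.13], [0.038, 0.138], [0.061, 0.114], [0.05, 0.121]]
```

{"name": "move_arm", "arguments": {
  "commands": [
    [[13, 0, 14], [0, 0, 0]],
    [[12, 0, 16], [0, 0, 0]],
    [[8, 0, 15], [0, 0, 0]],
    [[6, 0, 15], [0, 0, 0]],
    [[3, 0, 10], [0, 0, 0]],
    [[1, 0, 8], [0, 0, 0]],
    [[1, 0, 6], [0, 0, 0]],
    [[0, 0, 5], [0, 0, 0]],
    [[0, 0, 5], [0, 0, 0]],
    [[0, 0, 3], [0, 0, 0]],
    [[0, 0, 0], [0, 0, 0]]
  ]
}}

```text
time: 44.6
ee_pos: [0.5193, -0.253, 0.113]
eef_rot: [-0.885, -3.013, 0.0]
force: [-12.9, 8.7, 32.6]
finger_gap: 0.006
grasp_force: 16.0
```

{"name": "move_arm", "arguments": {
  "commands": [
    [[0, 0, -10], [0, 0, 0]],
    [[0, 0, -40], [0, 0, 0]],
    [[0, 0, -50], [0, 0, 0]],
    [[0, 0, -50], [0, 0, 0]],
    [[40, 30, 0], [0, 0, 0]],
    [[50, 40, 0], [0, 0, 0]],
    [[50, 40, 0], [0, 0, 0]],
    [[50, 40, 0], [0, 0, 0]],
    [[40, 30, 0], [0, 0, 0]],
    [[0, 0, 0], [0, 0, 0]],
    [[0, 0, 0], [0, 0, 0]]
  ]
}}

```text
time: 45.98
ee_pos: [0.4251, 0.018, 0.2581]
eef_rot: [0.886, 3.014, -0.001]
force: [-1.0, 0.6, -0.2]
finger_gap: 0.005
grasp_force: 0.0
```

```bash
python3 - <<'E'
from rig import arm
from h import *
f=arm.grab_frame('top');g=arm.grab_frame('scene')
for F in(f,g):
    W=cloud(F);q=W[...,:2]-CC;X=q@CX;Y=q@CY;m=(abs(Y)<.12)&(X>-.08)&(X<.07)&(W[...,2]>.07)&(W[...,2]<.15)
    print('lid slope',np.polyfit(X[m],W[...,2][m],1),m.sum());blobs(W,.007,.03,60,(.3,.85,-.15,.5))
cv2.imwrite('pics/p6.png',cv2.convertScaleAbs(g['img'][:,:,::-1],alpha=1.4))
print(arm.sense()['ee_pos'])
E
```

```text
lid slope [-0.00093239  0.09462714] 6034
px [219. 122.] n 62 ctr [738.5 171.4] size [21.1 63.3] long-axis deg 98.4 z [ 8.6 19.4 28.6]
px [269. 144.] n 113 ctr [675.5  39.2] size [17.1 71. ] long-axis deg 90.3 z [ 7.4 13.9 29.1]
px [225. 151.] n 162 ctr [648.8 137.7] size [48.9 66.3] long-axis deg 96.9 z [ 7.2 12.7 29.3]
px [234. 168.] n 65 ctr [615. 128.] size [32.3 34.4] long-axis deg 145.5 z [ 7.1  8.2 10.8]
px [227. 178.] n 111 ctr [598.3 132.8] size [42.5 66.6] long-axis deg 95.6 z [ 7.3 15.9 29.3]
px [272. 175.] n 115 ctr [602.1  34.1] size [31.6 75.3] long-axis deg 95.5 z [ 7.2 10.4 28.8]
px [122. 270.] n 2148 ctr [353.9 400.2] size [107.1 158.9] long-axis deg 89.8 z [ 7.7 12.  29.2]
lid slope [-0.00284426  0.09596488] 2700
px [214. 217.] n 62 ctr [ 579.3 -140.6] size [ 8.2 36.3] long-axis deg 145.8 z [ 8.8 18.4 29.8]
px [411. 242.] n 1204 ctr [355.3 404.1] size [109.8 158. ] long-axis deg 90.2 z [ 8.9 13.1 29.1]
px [271. 262.] n 1144 ctr [623.5  87. ] size [121.3 174.6] long-axis deg 98.1 z [ 7.2 10.1 27.9]
px [273. 322.] n 103 ctr [779.5 191.8] size [29.4 67.6] long-axis deg 129.2 z [ 8.5 18.6 28.2]
[0.4251819  0.0174076  0.25805111]
```

View pics/p6.png

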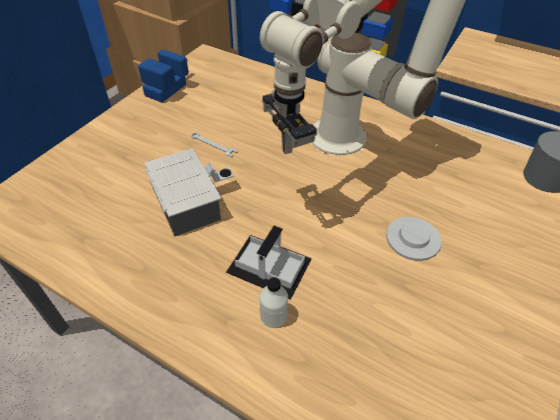

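The lid is flat and latched (185,180), with a slope near 0. The tray is level on the mat (270,262), no loose pads remain, and the bottle, disc and spanner haven't moved.

```bash
python3 -c "
from rig import arm
print(arm.sign_off())"
```

```text
the job is handed in; nothing more can be done
None
```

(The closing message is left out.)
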